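# Fetch the cup for a coffee

## Robot

A 6-joint arm with a two-finger parallel gripper is mounted at the origin on the work surface. World frame = base frame: x ahead of the robot, y to its left, z up, the work surface at z = 0. Lengths are in m, angles in rad, forces in N, time in s.
With the tool pointing down it reaches from about 0.375 to 0.925 m from the base axis. Payload 5.7 kg.
Tool frame: the origin (TCP) lies midway between the tips of the shut fingers; the grasp point (between the pads) lies 19 mm behind it; z points along the fingers, x is the direction in which the jaws open and shut, and the axes are right-handed (so a half turn about z gives the same grasp; the last joint's range is limited). The gripper opens to 88 mm and grips with 3 to 60 N. Pads are 20 mm wide; open, the fingers measure 115 mm over their backs; the gripper's body (75 mm by 178 mm) begins 61 mm behind the grasp point.
Start: joints at [-1.338, 0.359, 1.51, -0, 1.272, -0.115], TCP at [0.204, -0.564, 0.223] pointing down, gripper open.
Joint ranges: [-2.97, 2.97], [-1.01, 2.36], [0.21, 2.38], [-0.96, 4.11], [0.2, 2.71], [-2.98, 2.98]. Speed limits (rad/s): [2.39, 2.39, 3.14, 3.14, 3.14, 3.14].

## Interface

Orientations are given as a unit quaternion [x, y, z, w].
In Python, from bench import move_ptp, servo_line, goto_joints, move_gripper, sleep, inverse_kinematics, capture, PlanningError, close_job, spot_in, silhouettes, current_clock, current_joint_pos, current_qvel, current_joint_torque, current_position, current_orientation, current_force, current_torque, current_finger_gap gives the robot as it stands. Calls block until the motion is done:
- move_ptp(position, orientation): joint-space move of the TCP to a pose.
- servo_line(position, orientation=None, rate=0.15, contact_N=None): straight line of the TCP; orientation=None keeps the orientation; rate is the mean speed in m/s. With contact_N (N) it stops when the force on the tool has changed by that much, and returns True; else False.
- goto_joints(angles): joint-space move.
- move_gripper(opening): finger opening in m; the grip force is fixed at half the most; returns when the fingers have stopped.
- sleep(seconds).
- inverse_kinematics(position, orientation): joint angles nearest the present ones, or None.
- capture(name): name is "scene" or "top" or "wrist"; returns a dict with "image" (384x512x3 uint8, blue, green, red), "range_z" (384x512 float32, m along the optical axis (not along the pixel's ray), 0 where there is no reading), "intrinsics" (3x3 intrinsics, pixels), "R" (3x3) and "t" (3): a world point X has camera coordinates R X + t. Camera axes: x right, y down, z forward; pixel columns grow to the right and rows downward; lengths in m; the calibration is good to about 2 mm. A picture is of the moment at which its call begins.
A pose or a line that the arm cannot do raises PlanningError and nothing moves.
- close_job(): hands the job in, once; it reports no verdict.
Trained networks look in the newest picture that a camera, given by its name, has taken for a name from the list of things; names that differ only in an ending like _2 or _b are one class to them, and where a whole thing is asked for, a point or a joint stands for the part that bears it (a point fixed in the world has none). Each returns a list of dicts, best first, with "conf" (0 to 1); they miss things now and then, are a little off and sometimes report something else, mostly with a low value. They report only what shows in the picture. A call takes as long as a camera call.
- spot_in(camera, query): "xy" ([column, row] in pixels, amid what is visible of it).
- silhouettes(camera, query): "region" (384x512 bool, what is visible of it) and "xy" ([column, row] in pixels, amid what is visible of it).
Readings, each from a call of its own:
- current_clock(): time.
- current_joint_pos(): joint angles.
- current_qvel(): joint speeds.
- current_joint_torque(): joint torques, N m.
- current_position(): TCP position.
- current_orientation(): TCP orientation.
- current_force(): force on the tool from outside, world axes, zero at the start.
- current_torque(): the same for the moment, N m.
- current_finger_gap(): finger opening in m.
Only numpy, scipy, OpenCV 4.12 (cv2) and the standard library are available. Lean on these libraries where they do the work, as an engineer would, in place of code of your own. Each camera call takes 0.05 s, during which the arm holds its last target.

## Task

Make a coffee: take the plain straight cup (the tall open one without a handle) out of the crowded crate, leaving everything else in the crate standing where it is, and stand it upright on the coffee machine's drip tray, centred under the spout. Once the cup stands there on its own, push the machine's brew lever all the way over, away from the machine's front, to start it.

Things in the scene. Friction and masses are not known exactly. Their poses are not given: they have to be found in the camera images.
- cup_center (a point): Centre (half-way up, on the axis) of the target: a plain white ceramic cup, open at the top, no handle, nearly straight-sided, 90 mm high, 58 mm across the foot and 62 mm across the rim, wall 4 mm, about 0.2 kg, standing upright in one of the crate's three back places. Its z axis is the cup's axis, up.
- crate: Fixed open wooden crate, 240 (x) by 380 (y) by 50 mm high, walls and floor 8 mm. Origin: centre of its underside; x points from its front (robot side) to its back, z up. Back row, 55 mm behind the centre: cup, mug and canister, in any order, 108 mm apart. Front row, 55 mm before the centre: only low things (41 mm at most), so a gripper may lean towards the front above them.
- mug: White ceramic mug, 88 mm high, 66 mm across, with a handle that points roughly to the crate's front; origin at the centre of its foot. To be left in the crate.
- canister: White ceramic canister closed by a lid with a small knob, 104 mm high, 66 mm across; origin at the centre of its foot. To be left in the crate.
- bowl: Low white bowl, 40 mm high, 94 mm across; origin at the centre of its foot. To be left in the crate.
- ramekin: Low white dish, 40 mm high, 62 mm across, same look as the cup but less than half its height; origin at the centre of its foot. To be left in the crate.
- tin: Low closed steel tin, 41 mm high, 76 mm across; origin at the centre of its foot. To be left in the crate.
- tray_center (a point): Centre of the drip tray's top, 20 mm above the counter, straight under the spout: the cup's foot goes here. x points from the machine's open front to its back, z up, y to its lever side. The tray is 130 mm wide (y) and reaches 60 mm to the front of this point; the machine's column begins 50 mm behind it. Both sides of the bay are open. The machine is fixed.
- spout (a point): Lower end of the spout, a 16 mm steel tube, 160 mm straight above tray_center. Axes as for tray_center. The head above it (underside 20 mm above this point, 100 mm high, 130 mm wide) overhangs the tray and reaches 30 mm to the front of this point, so a gripper pointing straight down cannot set the cup here: lean it about 40 degrees, coming in from the machine's front.
- lever_pivot (a point): Pivot of the brew lever, on a low deck on the machine's +y side (30 mm high, from 65 to 175 mm to the side of tray_center, nothing above it; the head's side wall is at 65 mm). In the axes of tray_center it lies at x 55, y 135, z 15 mm. Axes as for tray_center.
- lever_tip (a point): Centre of the 26 mm steel ball on the end of the brew lever (10 mm steel bar), 100 mm from the pivot.
- lever (a joint): Angle of the brew lever in rad. 0: leaning 0.55 rad to the machine's front (off); 1.10: leaning 0.55 rad to the back, against its stop (brewing). It swings in the vertical plane along the machine's x, takes about 1 N at the ball, and stays where it is left. It may start up to 0.15 on.

How it is judged:
By the outcome, as a careful person would: the job done as asked, in the order asked, and still so for the second after the job is handed in, with the robot touching nothing.
It also fails if it takes over 51 s, if anything falls off the work surface, if the arm or the gripper's body presses on something with over 40 N, if the wrist force passes 120 N, or if a joint passes its speed limit or range.

## Working session

There is one attempt and no reset: what is moved stays moved. The work goes in short steps, each a Python script; the robot and the scene stay as the last script left them, time stands still between calls to the robot, and variables do not carry over. Pictures are saved under pics/ and viewed, and the job is handed in when it is done.

```bash
ls; mkdir -p pics
python3 - <<'E'
from bench import *
import cv2
for n in ["scene","top","wrist"]:
    c=capture(n); cv2.imwrite(f"pics/a_{n}.png",c["image"])
    R,t=c["R"],c["t"]; print(n,(-R.T@t).round(3),R.round(2).tolist(),c["intrinsics"][0][0])
print(current_clock(),current_orientation(),current_finger_gap())
E
```

```text
pics
scene [0.755 0.438 0.872] [[-0.88, 0.48, -0.0], [0.39, 0.7, -0.59], [-0.28, -0.52, -0.8]] 356.862199262437
top [ 0.392 -0.008  0.896] [[0.02, -1.0, 0.01], [-0.98, -0.03, -0.18], [0.18, -0.0, -0.98]] 364.8863056146561
wrist [ 0.277 -0.536  0.384] [[0.34, -0.94, -0.0], [-0.9, -0.33, 0.28], [-0.27, -0.09, -0.96]] 294.7549019734882
0.15 [ 8.18809239e-01 -5.74065282e-01 -5.35483343e-04 -4.41735769e-04] 0.08782500352991525
```

View pics/a_scene.png

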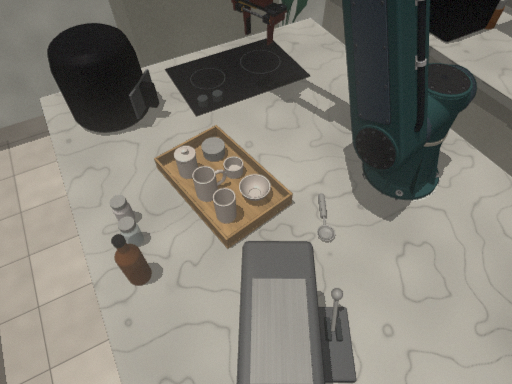

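View pics/a_top.png

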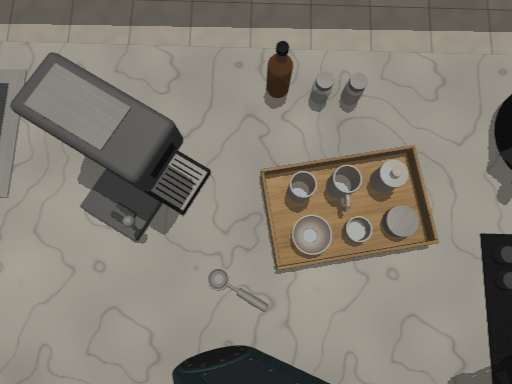

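View pics/a_wrist.png

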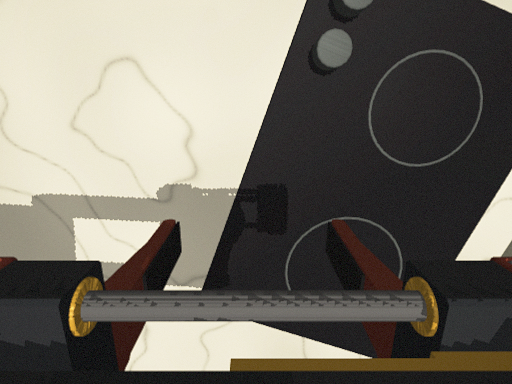

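The top view shows the back row, left to right: cup (302,185), mug (347,180) with its handle towards the front, canister (393,174). The front row is bowl (311,235), ramekin (358,229) and tin (402,220). The machine is at upper left, its tray at (180,180) and the lever ball near (128,220). Next I measure these in 3D.

```bash
cat > h.py <<'E'
from bench import *
import numpy as np, cv2
from scipy.spatial.transform import Rotation as Rn
from scipy.optimize import least_squares
def cloud(c):
    z=c["range_z"]; K=c["intrinsics"]; h,w=z.shape
    u,v=np.meshgrid(np.arange(w),np.arange(h))
    P=np.stack([(u-K[0,2])/K[0,0]*z,(v-K[1,2])/K[1,1]*z,z],-1)
    W=(P-c["t"])@c["R"]; W[z<=0]=np.nan
    return W
def circ(p):
    f=lambda a:np.hypot(p[:,0]-a[0],p[:,1]-a[1])-a[2]
    r=least_squares(f,[*np.median(p[:,:2],0),.03],loss='soft_l1',f_scale=.002); return r.x, np.std(r.fun)
E
python3 - <<'E'
from h import *
np.set_printoptions(precision=4,suppress=True)
for n in ["top","scene"]:
    c=capture(n); W=cloud(c); np.save(f"W_{n}.npy",W); 
    z=W[...,2]
    print(n,"table z",np.nanmedian(z))
    for q in ["cup_center","mug","canister","lever_tip","tray_center","bowl","ramekin","tin","crate"]:
        s=silhouettes(n,q)
        for d in s[:2]:
            p=W[d["region"]]; p=p[~np.isnan(p[:,0])]
            if len(p)<5: print(q,d["conf"],d["xy"],len(p));continue
            zm=np.percentile(p[:,2],97); print(q,round(d["conf"],2),np.round(d["xy"]),len(p),"zmax",zm,"mean",p.mean(0),end=' ')
            top=p[p[:,2]>zm-.008]
            if len(top)>5: print("circ",*circ(top))
            np.save(f"m_{n}_{q}.npy",d["region"]) if d is s[0] else 0
    for q in ["lever_tip","tray_center","spout","lever_pivot"]:
        print(q,[(round(d["conf"],2),np.round(d["xy"],1)) for d in spot_in(n,q)[:2]])
    # machine regions by height
    m=(W[...,1]>.15)
    for lo,hi in [(.01,.025),(.025,.035),(.18,.24),(.26,.36),(.27,.31)]:
        k=m&(z>lo)&(z<hi)
        p=W[k]; print(lo,hi,len(p), np.median(p[:,2]) if len(p) else '', cv2.minAreaRect(p[:,:2].astype(np.float32)*1000) if len(p) else '')
E
```

```text
top table z 0.00034908246395696043
mug 0.57 [345. 182.] 1063 zmax 0.09670693286656183 mean [ 0.5718 -0.212   0.0524] circ [ 0.576  -0.209   0.0307] 0.0015868641839993463
canister 0.91 [388. 175.] 953 zmax 0.10966660241537347 mean [ 0.5875 -0.3096  0.0788] circ [ 0.5926 -0.317   0.0075] 0.0026428242554277313
tray_center 0.76 [117. 140.] 17374 zmax 0.30391388377591533 mean [0.5955 0.2671 0.2119] circ [0.6323 0.2789 0.0738] 0.03310639145227895
bowl 0.56 [310. 235.] 1187 zmax 0.048576696538712105 mean [ 0.4537 -0.14    0.0285] circ [ 0.4526 -0.1366  0.0427] 0.0015744983048697776
ramekin 0.67 [355. 227.] 614 zmax 0.04926835940785101 mean [ 0.4695 -0.249   0.0262] circ [ 0.4681 -0.2457  0.0285] 0.0012141266029403448
ramekin 0.44 [113. 140.] 17228 zmax 0.30392020187805646 mean [0.5954 0.2666 0.2132] circ [0.6324 0.279  0.0738] 0.033143125649977935
tin 0.74 [400. 223.] 897 zmax 0.051240135901657186 mean [ 0.4883 -0.3447  0.0463] circ [ 0.4896 -0.3474  0.0265] 0.008872162728021198
crate 0.86 [340. 209.] 10470 zmax 0.0509820618600128 mean [ 0.5221 -0.2241  0.017 ] circ [ 0.5161 -0.2228  0.1838
[... 2105 characters left out ...]
[(0.56, array([285.4, 319.5]))]
spout [(0.95, array([286.5, 317.6])), (0.63, array([338.1, 300. ]))]
lever_pivot [(0.61, array([285.8, 327.3]))]
0.01 0.025 42 0.013696989211801815 ((492.9056091308594, 372.145751953125), (138.88388061523438, 54.51129913330078), 32.35673141479492)
0.025 0.035 1834 0.030463278300650834 ((499.52783203125, 332.8431396484375), (159.492431640625, 68.0648422241211), 60.642826080322266)
0.18 0.24 0  
0.26 0.36 11234 0.30234788001584556 ((627.33544921875, 272.8585205078125), (236.81710815429688, 130.4214630126953), 60.530372619628906)
0.27 0.31 11234 0.30234788001584556 ((627.33544921875, 272.8585205078125), (236.81710815429688, 130.4214630126953), 60.530372619628906)
```

Run:
```python
from h import *
np.set_printoptions(precision=4,suppress=True)
th=np.deg2rad(60.52); ex=np.array([np.cos(th),np.sin(th)]); ey=np.array([-ex[1],ex[0]])
for n in ["top","scene"]:
    W=np.load(f"W_{n}.npy"); z=W[...,2]
    k=(np.hypot(W[...,0]-.564,W[...,1]+.1075)<.045)&(z>.085); p=W[k]; print(n,"cup rim",len(p),p[:,2].max(),circ(p))
    k=(np.hypot(W[...,0]-.564,W[...,1]+.1075)<.045)&(z>.03)&(z<.085); p=W[k]; print(n,"cup side",len(p),circ(p))
    t=np.array([.5801,.191])
    q=np.stack([(W[...,:2]-t)@ex,(W[...,:2]-t)@ey],-1)
    for nm,lo,hi,box in [("tray",.012,.026,(-.1,0,-.1,.06)),("deck",.024,.036,(-.1,.25,.055,.2)),("head",.28,.32,(-.1,.4,-.1,.1)),("ball",.095,.16,(-.1,.13,.09,.17)),("lever",.04,.16,(-.1,.13,.09,.17))]:
        k=(z>lo)&(z<hi)&(q[...,0]>box[0])&(q[...,0]<box[1])&(q[...,1]>box[2])&(q[...,1]<box[3])
        a=q[k]; 
        if len(a)>3: print(n,nm,len(a),"z",np.median(z[k]),"x",np.percentile(a[:,0],[0,1,50,99,100]),"y",np.percentile(a[:,1],[0,1,50,99,100]))
        if nm=="ball" and len(a)>6:
            P=np.c_[a,z[k]]; r=least_squares(lambda s:np.linalg.norm(P-s,axis=1)-.013,[-.04,.135,.118],loss='soft_l1',f_scale=.002).x; print("ball c",r)
```

```text
top cup rim 204 0.10100568774623578 (array([ 0.5599, -0.1092,  0.0286]), np.float64(0.0013174679132561089))
top cup side 258 (array([ 0.5589, -0.1085,  0.0278]), np.float64(0.0007056913867254111))
top tray 1224 z 0.020310148236225338 x [-0.0592 -0.0585 -0.0304 -0.0008 -0.    ] y [-0.0644 -0.0624 -0.001   0.0588  0.06  ]
top deck 2692 z 0.02967016764059285 x [0.0007 0.0022 0.0877 0.1587 0.1614] y [0.0654 0.0665 0.1149 0.1742 0.1756]
top head 11026 z 0.30042524855019326 x [-0.0296 -0.028   0.0948  0.2337  0.2391] y [-0.0654 -0.0619  0.003   0.0637  0.065 ]
top ball 125 z 0.1302703978539494 x [-0.0059 -0.0055  0.0038  0.0178  0.0182] y [0.1227 0.1232 0.1342 0.1462 0.1471]
ball c [0.0072 0.1352 0.1215]
top lever 305 z 0.04437742287704615 x [-0.0059 -0.0054  0.0429  0.0806  0.0815] y [0.1174 0.1176 0.1317 0.1526 0.1534]
scene cup rim 197 0.10199759402636638 (array([ 0.5639, -0.1072,  0.0286]), np.float64(0.001378623680871769))
scene cup side 411 (array([ 0.5641, -0.107 ,  0.028 ]), np.float64(0.0009985228546760363))
scene deck 1850 z 0.030465872038809592 x [0.004  0.0056 0.104  0.1628 0.1635] y [0.1054 0.1065 0.1396 0.1725 0.1739]
scene head 11260 z 0.3023418173405413 x [-0.0239 -0.0191  0.1169  0.2109  0.2129] y [-0.0661 -0.0644 -0.0017  0.0618  0.0644]
scene ball 154 z 0.12969139550669634 x [-0.0016 -0.0013  0.0148  0.0294  0.0304] y [0.1212 0.1217 0.1324 0.1444 0.1447]
ball c [0.0105 0.1335 0.1209]
scene lever 481 z 0.04741822893436655 x [-0.0016  0.0006  0.0427  0.0818  0.0836] y [0.1154 0.116  0.1321 0.1511 0.1519]
```

```bash
python3 - <<'E'
import cv2
im=cv2.imread("pics/a_top.png"); cv2.imwrite("pics/b_m.png",cv2.resize(im[40:250,0:230],None,fx=3,fy=2.8,interpolation=cv2.INTER_CUBIC)); cv2.imwrite("pics/b_c.png",cv2.resize(im[130:280,250:450],None,fx=4,fy=4,interpolation=cv2.INTER_CUBIC))
E
cat >> h.py <<'E'
CUP=np.array([.5617,-.108]); TRAY=np.array([.5819,.1919]); TH=np.deg2rad(60.52)
EX=np.array([np.cos(TH),np.sin(TH)]); EY=np.array([-EX[1],EX[0]])
def lean(yaw,deg,flip=False):
    s,c=np.sin(np.deg2rad(deg)),np.cos(np.deg2rad(deg))
    M=np.array([[0,c,s],[1,0,0],[0,s,-c]])
    M=Rn.from_euler('z',yaw).as_matrix()@M
    if flip: M=M@np.diag([-1,-1,1.])
    return M
def tcp(g,M): return np.asarray(g)+.019*M[:,2]     # grasp point -> TCP
def Q(M): return Rn.from_matrix(M).as_quat()
E
python3 - <<'E'
from h import *
np.set_printoptions(precision=3,suppress=True)
W=np.load("W_scene.npy"); W2=np.load("W_top.npy")
for w in (W,W2):
    k=(np.hypot(w[...,0]-.577,w[...,1]+.209)<.042)&(w[...,2]>.088); print("mug rim",circ(w[k]))
    k=(np.hypot(w[...,0]-.594,w[...,1]+.316)<.045)&(w[...,2]>.06)&(w[...,2]<.092); print("can",circ(w[k]))
for fl in (0,1):
  for nm,xy,z,yaws in [("cup",CUP,.065,[0,.155,.3]),("cup pre",CUP-.08*np.array([1,.15]),.16,[.155]),("lift",CUP,.2,[.155]),("tray",TRAY,.077,[TH,TH-.3]),("pre",TRAY-.16*EX,.09,[TH]),("prehigh",TRAY-.16*EX,.16,[TH])]:
    for y in yaws:
      M=lean(y,40,fl); print(fl,nm,round(y,2),inverse_kinematics(tcp([*xy,z],M),Q(M)))
E
```

```text
mug rim (array([ 0.58 , -0.207,  0.031]), np.float64(0.0017019280803190866))
can (array([ 0.596, -0.316,  0.031]), np.float64(0.0024574262242708636))
mug rim (array([ 0.576, -0.209,  0.031]), np.float64(0.001409843848736106))
can (array([ 0.592, -0.316,  0.03 ]), np.float64(0.0028120626655784658))
0 cup 0 [-0.518  0.543  2.293  2.33   0.454  1.918]
0 cup 0.15 [-0.601  0.546  2.258  1.973  0.5    2.065]
0 cup 0.3 [-0.662  0.552  2.211  1.682  0.559  2.179]
0 cup pre 0.15 [-0.79   0.234  2.322  1.364  0.561  2.571]
0 lift 0.15 None
0 tray 1.06 [-0.171  0.567  2.017  1.22   0.7    2.454]
0 tray 0.76 [-0.09   0.536  2.137  1.64   0.503  2.349]
0 pre 1.06 [-0.535  0.507  2.124  1.03   0.847  2.281]
0 prehigh 1.06 [-0.535  0.356  2.075  0.9    0.962  2.49 ]
1 cup 0 [-0.518  0.543  2.293  2.33   0.454 -1.224]
1 cup 0.15 [-0.601  0.546  2.258  1.973  0.5   -1.077]
1 cup 0.3 [-0.662  0.552  2.211  1.682  0.559 -0.963]
1 cup pre 0.15 [-0.79   0.234  2.322  1.364  0.561 -0.571]
1 lift 0.15 [-0.601  0.212  2.147  1.128  0.51  -0.128]
1 tray 1.06 [-0.171  0.567  2.017  1.22   0.7   -0.688]
1 tray 0.76 [-0.09   0.536  2.137  1.64   0.503 -0.793]
1 pre 1.06 [-0.535  0.507  2.124  1.03   0.847 -0.861]
1 prehigh 1.06 [-0.535  0.356  2.075  0.9    0.962 -0.651]
```

Run:
```python
from h import *
np.set_printoptions(precision=3,suppress=True)
for y in (.155,.3):
  M=lean(y,40)
  for b in (.06,.1,.14,.18):
    print(y,"back",b,inverse_kinematics(tcp([*CUP,.065],M)-b*M[:,2],Q(M)))
  for z in (.12,.14,.16): print(y,"lift",z,inverse_kinematics(tcp([*CUP,z],M),Q(M)))
for y in (.6,.8):
  M=lean(y,40)
  for p in ([.54,-.03],[.52,.03]):
   for z in (.14,.16): print(y,p,z,inverse_kinematics(tcp([*p,z],M),Q(M)))
M=lean(TH,40)
for z in (.084,.14): print(inverse_kinematics(tcp([*(TRAY-.14*EX),z],M),Q(M)))
for fl in (1,-1):
  M=np.column_stack([[*(fl*EX),0],[*(-fl*EY),0],[0,0,-1]])
  for x in (-.06,.09):
    for z in (.107,.2): print("lever",fl,x,z,inverse_kinematics([*(TRAY+x*EX+.135*EY),z],Q(M)))
```

```text
0.155 back 0.06 [-0.683  0.403  2.3    1.703  0.503  2.286]
0.155 back 0.1 [-0.746  0.299  2.315  1.491  0.53   2.465]
0.155 back 0.14 [-0.817  0.192  2.32   1.281  0.587  2.642]
0.155 back 0.18 [-0.897  0.083  2.314  1.1    0.677  2.79 ]
0.155 lift 0.12 [-0.601  0.399  2.224  1.629  0.458  2.45 ]
0.155 lift 0.14 [-0.601  0.348  2.207  1.494  0.458  2.602]
0.155 lift 0.16 [-0.601  0.3    2.189  1.362  0.468  2.749]
0.3 back 0.06 [-0.752  0.419  2.242  1.443  0.598  2.366]
0.3 back 0.1 [-0.818  0.326  2.251  1.281  0.648  2.495]
0.3 back 0.14 [-0.891  0.232  2.25   1.131  0.72   2.611]
0.3 back 0.18 [-0.969  0.14   2.24   1.004  0.814  2.705]
0.3 lift 0.12 [-0.662  0.414  2.179  1.409  0.563  2.5  ]
0.3 lift 0.14 [-0.662  0.367  2.163  1.313  0.577  2.614]
0.3 lift 0.16 [-0.662  0.321  2.146  1.223  0.595  2.722]
0.6 [0.54, -0.03] 0.14 [-0.615  0.368  2.161  1.167  0.715  2.537]
0.6 [0.54, -0.03] 0.16 [-0.615  0.322  2.144  1.103  0.741  2.622]
0.6 [0.52, 0.03] 0.14 [-0.503  0.333  2.246  1.293  0.639  2.496]
0.6 [0.52, 0.03] 0.16 [-0.503  0.282  2.226  1.205  0.661  2.606]
0.8 [0.54, -0.03] 0.14 [-0.643  0.406  2.071  1.001  0.859  2.512]
0.8 [0.54, -0.03] 0.16 [-0.643  0.365  2.055  0.962  0.89   2.573]
0.8 [0.52, 0.03] 0.14 [-0.547  0.367  2.162  1.094  0.783  2.489]
0.8 [0.52, 0.03] 0.16 [-0.547  0.322  2.144  1.041  0.813  2.566]
[-0.486  0.523  2.12   1.071  0.821  2.283]
[-0.486  0.4    2.084  0.956  0.905  2.46 ]
lever 1 -0.06 0.107 [ 0.299  0.338  1.893 -0.     0.91  -0.757]
lever 1 -0.06 0.2 [ 0.299  0.212  1.788 -0.     1.141 -0.757]
lever 1 0.09 0.107 [ 0.471  0.493  1.609 -0.     1.039 -0.585]
lever 1 0.09 0.2 [ 0.471  0.393  1.515 -0.     1.233 -0.585]
lever -1 -0.06 0.107 [ 0.299  0.338  1.893 -0.     0.91   2.384]
lever -1 -0.06 0.2 [ 0.299  0.212  1.788 -0.     1.141  2.384]
lever -1 0.09 0.107 [ 0.471  0.493  1.609 -0.     1.039  2.557]
lever -1 0.09 0.2 [ 0.471  0.393  1.515 -0.     1.233  2.557]
```

Run:
```python
from h import *
np.set_printoptions(precision=4,suppress=True)
M=lean(.16,40); 
move_ptp(tcp([*CUP,.065],M)-.17*M[:,2],Q(M)); print(current_clock(), current_force())
c=capture("wrist"); cv2.imwrite("pics/c_wrist.png",c["image"]); W=cloud(c)
k=(np.hypot(W[...,0]-CUP[0],W[...,1]-CUP[1])<.045)&(W[...,2]>.088); print(k.sum()); print(circ(W[k]))
k=(np.hypot(W[...,0]-CUP[0],W[...,1]-CUP[1])<.045)&(W[...,2]>.02)&(W[...,2]<.085); print(k.sum()); print(circ(W[k]))
```

```text
3.9833 [0.017  0.0559 0.306 ]
1131
(array([ 0.5592, -0.1081,  0.0286]), np.float64(0.0010553882215331555))
3034
(array([ 0.5593, -0.1082,  0.0282]), np.float64(0.0007070708687099904))
```

View pics/c_wrist.png

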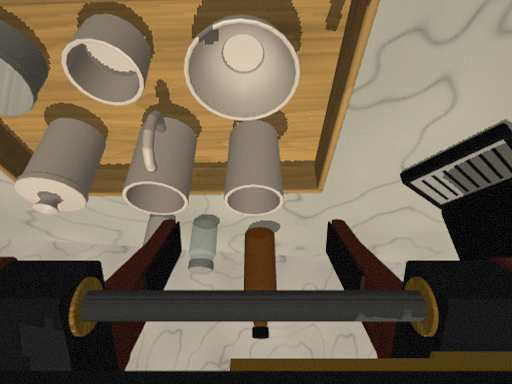

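The wrist view shows the cup at (253,200), midway between the fingers. The mug and its handle sit to the left at (155,195). The wrist and top cameras agree on the cup to within 1 mm, so I grasp now.

Run:
```python
from h import *
np.set_printoptions(precision=4,suppress=True)
M=lean(.16,40); C=np.array([.5597,-.1083]); g=tcp([*C,.065],M)
move_gripper(.080)
print(servo_line(g-.03*M[:,2],rate=.15,contact_N=8))
print(servo_line(g,rate=.08,contact_N=6), current_force())
move_gripper(0.0); print("gap",current_finger_gap(),current_clock(),current_force())
print(servo_line(current_position()+np.array([0,0,.02]),rate=.06)); print(current_force(),current_finger_gap())
c=capture("wrist"); cv2.imwrite("pics/d_wrist.png",c["image"])
```

```text
False
False [-0.4677  0.2997  0.4181]
gap 0.059226953895094955 6.4667 [-1.8359 -1.4789  4.1247]
False
[ 0.3965 -1.3251 -3.242 ] 0.058810135088602056
```

View pics/d_wrist.png

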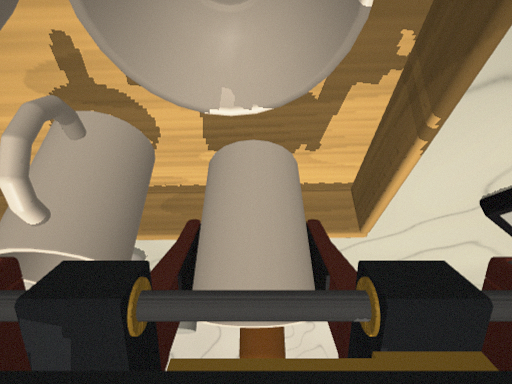

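The cup is held between the pads at (255,240) and is clear of the crate floor and its neighbours. Next: lift it and carry it to the front of the machine.

Run:
```python
from h import *
np.set_printoptions(precision=4,suppress=True)
M=lean(.16,40); C=np.array([.5597,-.1083])
servo_line(tcp([*C,.15],M),rate=.12)
M=lean(.6,40); servo_line(tcp([.53,-.01,.15],M),Q(M),rate=.12)
M=lean(TH,40); T=np.array([.5805,.1912])
servo_line(tcp([*(T-.17*EX),.15],M),Q(M),rate=.12)
print(current_clock(),current_force(),current_finger_gap())
for n in ["wrist","top"]:
    c=capture(n); cv2.imwrite(f"pics/e_{n}.png",c["image"]); W=cloud(c); np.save(f"W2_{n}.npy",W)
    q=np.stack([(W[...,:2]-T)@EX,(W[...,:2]-T)@EY],-1); z=W[...,2]
    k=(z>.014)&(z<.026)&(abs(q[...,0])<.1)&(abs(q[...,1])<.08); a=q[k]
    if len(a)>9: print(n,"tray",len(a),np.median(z[k]),np.percentile(a[:,0],[0,1,50,99,100]),np.percentile(a[:,1],[0,1,50,99,100]),cv2.minAreaRect(a.astype(np.float32)*1000))
```

```text
9.4667 [-0.8424 -0.5482 -2.909 ] 0.05909268385082277
wrist tray 521 0.01873969624100447 [-0.0583 -0.0575 -0.0384  0.0135  0.0188] [-0.0639 -0.0626  0.0591  0.0794  0.08  ] ((-19.577316284179688, 8.028564453125), (77.126953125, 143.7997283935547), 0.1563197374343872)
top tray 2095 0.020219075577598722 [-0.0594 -0.0584 -0.011   0.0379  0.0759] [-0.0642 -0.0622  0.0031  0.0655  0.0799] ((8.186836242675781, 7.8712158203125), (144.280029296875, 134.9724578857422), 89.7700424194336)
```

View pics/e_wrist.png

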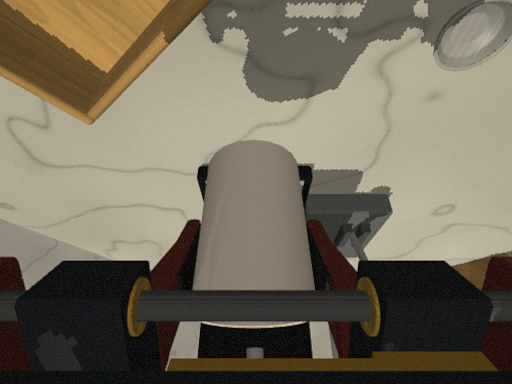

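View pics/e_top.png

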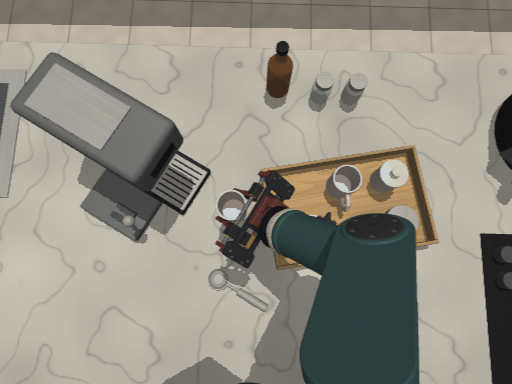

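The tray's front corners (198 and 312) lie symmetrically about the cup at 255, so it is lined up. I check the cup's position in the hand with the same camera that measured the tray.

Run:
```python
from h import *
np.set_printoptions(precision=4,suppress=True)
M=lean(TH,40); T=np.array([.5805,.1912]); p=T-.17*EX
print("grasp xy",p,"actual", current_position()-.019*M[:,2])
W=np.load("W2_top.npy"); z=W[...,2]; d=np.hypot(W[...,0]-p[0],W[...,1]-p[1])
k=(d<.038)&(z>.165)&(z<.19); 
r=circ(W[k]); print(k.sum(),r,"machine-frame off",(r[0][:2]-p)@EX,(r[0][:2]-p)@EY,"rim z",np.percentile(z[k],[5,50,95]))
k=(d<.034)&(z>.1)&(z<.165); r=circ(W[k]); print(k.sum(),r,(r[0][:2]-p)@EX,(r[0][:2]-p)@EY)
k=(d<.036)&(z>.170)&(z<.19);A=np.c_[W[k][:,:2]-p,np.ones(k.sum())]; print("rim plane slope",np.linalg.lstsq(A,z[k],rcond=None)[0])
W=np.load("W2_wrist.npy");z=W[...,2]; d=np.hypot(W[...,0]-p[0],W[...,1]-p[1])
for lo,hi in((.095,.115),(.115,.14),(.14,.16)):
  k=(d<.045)&(z>lo)&(z<hi)
  if k.sum()>20: r=circ(W[k]); print("wrist",lo,k.sum(),r,(r[0][:2]-p)@EX,(r[0][:2]-p)@EY)
```

```text
grasp xy [0.4968 0.0432] actual [0.4968 0.0431 0.15  ]
266 (array([0.496 , 0.0421, 0.0296]), np.float64(0.002846907471215197)) machine-frame off -0.0014212892373430307 0.0002001140226352752 rim z [0.1671 0.1814 0.1838]
263 (array([0.4957, 0.0427, 0.0269]), np.float64(0.005097836705592654)) -0.0009635246297909732 0.0007592379793192982
rim plane slope [0.0032 0.0144 0.1803]
wrist 0.095 2420 (array([0.498 , 0.0451, 0.029 ]), np.float64(0.0004231249505026665)) 0.0021931097471696416 -8.541863466705977e-05
wrist 0.115 4298 (array([0.4996, 0.0481, 0.0325]), np.float64(0.0012121214807178063)) 0.005579161831555837 1.3200689048341058e-05
wrist 0.14 5439 (array([0.5015, 0.0516, 0.0369]), np.float64(0.0030848993619824083)) 0.009648879070911099 5.423244448952546e-05
```

Run:
```python
from h import *
np.set_printoptions(precision=4,suppress=True)
M=lean(TH,40); T=np.array([.5805,.1912])
print(servo_line(tcp([*(T-.15*EX),.087],M),rate=.12,contact_N=10))
print(servo_line(tcp([*(T-.0*EX),.087],M),rate=.08,contact_N=6), current_position()-.019*M[:,2], current_force())
c=capture("scene"); cv2.imwrite("pics/f_scene.png",c["image"])
print(servo_line(tcp([*T,.0735],M),rate=.02,contact_N=3), current_position()-.019*M[:,2], current_force(), current_clock())
c=capture("wrist"); cv2.imwrite("pics/f_wrist.png",c["image"])
```

```text
False
False [0.5804 0.1909 0.087 ] [-1.1605 -0.9955 -3.2946]
True [0.5807 0.1911 0.0773] [-1.3908 -1.879   5.257 ] 12.8583
```

View pics/f_wrist.png

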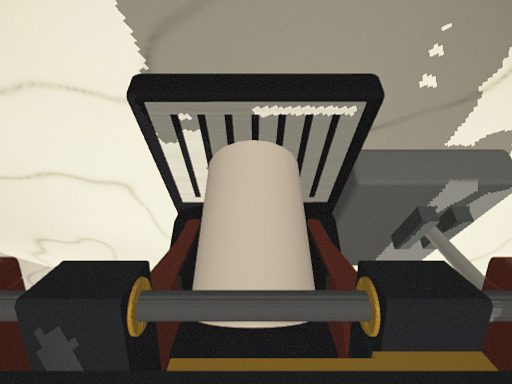

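The cup stands on the tray, centred left to right: tray edges at 128–383, cup at 255. Contact came at a grasp height of 77 mm, as expected. I release it, back out along the tool axis and check.

Run:
```python
from h import *
np.set_printoptions(precision=4,suppress=True)
M=lean(TH,40); T=np.array([.5805,.1912])
move_gripper(.086); print(current_finger_gap(),current_force())
p=current_position()
print(servo_line(p-.05*M[:,2],rate=.1,contact_N=6))
servo_line(p-.15*M[:,2],rate=.15)
print(current_clock())
c=capture("wrist"); cv2.imwrite("pics/g_wrist.png",c["image"]); W=cloud(c);z=W[...,2]
q=np.stack([(W[...,:2]-T)@EX,(W[...,:2]-T)@EY],-1)
d=np.hypot(q[...,0],q[...,1])
for lo,hi in((.03,.06),(.06,.09),(.1,.115)):
  k=(d<.042)&(z>lo)&(z<hi); a=q[k]
  if len(a)>20: print("cup",lo,len(a),circ(a))
k=(z>.014)&(z<.026)&(q[...,0]<-.035)&(q[...,0]>-.1)&(abs(q[...,1])<.08); a=q[k]; print("tray",np.percentile(a[:,0],[0,1]),np.percentile(a[:,1],[0,1,99,100]))
c=capture("top"); cv2.imwrite("pics/g_top.png",c["image"])
```

```text
0.08582794453719306 [-0.4386  0.2437  0.2009]
False
14.9917
cup 0.03 1108 (array([0.0023, 0.0002, 0.0294]), np.float64(0.0004605580535221544))
cup 0.06 1716 (array([0.0002, 0.0002, 0.0283]), np.float64(0.0006455272593127734))
cup 0.1 1275 (array([0.0002, 0.0002, 0.0286]), np.float64(0.0010365407186868592))
tray [-0.0584 -0.0576] [-0.0638 -0.0614  0.064   0.0662]
```

View pics/g_wrist.png

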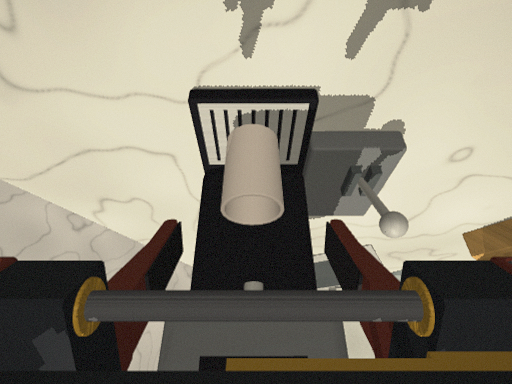

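The cup stands alone and upright, within about 1–2 mm of the tray centre, under the spout; the lever ball shows at (393,224). Next is the lever: fingers shut, pointing down, with the camera side away from the head.

Run:
```python
from h import *
np.set_printoptions(precision=4,suppress=True)
T=np.array([.5805,.1912])
M=lean(TH,40); servo_line(current_position()-.05*M[:,2],rate=.2)
move_gripper(0.0)
M=np.column_stack([[*EX,0],[*-EY,0],[0,0,-1]])
move_ptp([*(T-.12*EX+.135*EY),.25],Q(M)); print(current_clock())
L=lambda x,z:[*(T+x*EX+.135*EY),z]
servo_line(L(-.07,.108),rate=.15)
print(current_clock(),current_finger_gap())
print(servo_line(L(.06,.108),rate=.07,contact_N=12),(current_position()[:2]-T)@EX,current_force())
print(servo_line(L(.088,.108),rate=.03,contact_N=8),(current_position()[:2]-T)@EX,current_force(),current_clock())
c=capture("scene"); cv2.imwrite("pics/h_scene.png",c["image"]); W=cloud(c);z=W[...,2]
```

```text
19.8
20.95 0.00048611131864094046
False 0.059894192753926656 [-0.2995 -0.6835 -0.5999]
False 0.08771108111984154 [-1.4977 -2.5078 -1.1779] 24.0417
```

View pics/h_scene.png

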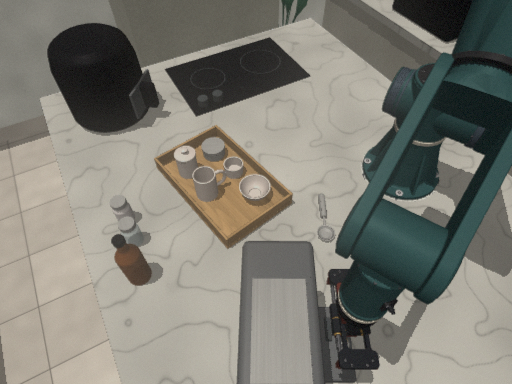

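The hand hides the lever in this view, but the force is rising. I push on until the stop is clearly felt.

Run:
```python
from h import *
np.set_printoptions(precision=4,suppress=True)
T=np.array([.5805,.1912]); L=lambda x,z:[*(T+x*EX+.135*EY),z]
for x in (.091,.094,.097,.100):
    r=servo_line(L(x,.108),rate=.02,contact_N=10); f=current_force(); print(r,(current_position()[:2]-T)@EX,f,f[:2]@EX)
    if -f[:2]@EX>10: break
servo_line(L(.06,.108),rate=.1); servo_line(L(.05,.25),rate=.15)
servo_line(L(-.15,.27),rate=.2)
print(current_clock())
for n in("top","scene","wrist"):
    c=capture(n); cv2.imwrite(f"pics/i_{n}.png",c["image"]); W=cloud(c);z=W[...,2]
    q=np.stack([(W[...,:2]-T)@EX,(W[...,:2]-T)@EY],-1)
    k=(z>.10)&(z<.15)&(q[...,0]>-.06)&(q[...,0]<.16)&(abs(q[...,1]-.135)<.04); P=np.c_[q[k],z[k]]
    if len(P)>10:
        s=least_squares(lambda s:np.linalg.norm(P-s,axis=1)-.013,P.mean(0)-[0,0,.01],loss='soft_l1',f_scale=.002).x; print(n,len(P),"ball",s,"theta",np.arctan2(s[0]-.055,s[2]-.035)+.55)
```

```text
True 0.08744674160034774 [-0.6156  0.2317  0.9233] -0.10124953389474597
True 0.0873342092310411 [ 0.2984 -0.5591 -0.6973] -0.33984711873463624
True 0.08718882952122456 [ 0.412  -0.5195  0.3078] -0.24951155604861988
True 0.08704317096561325 [ 0.1432 -0.2867  1.5206] -0.17908196137890345
27.9583
scene 142 ball [0.1097 0.1341 0.1207] theta 1.1182459653787287
wrist 650 ball [0.1092 0.1364 0.1182] theta 1.1270613180663078
```

View pics/i_scene.png

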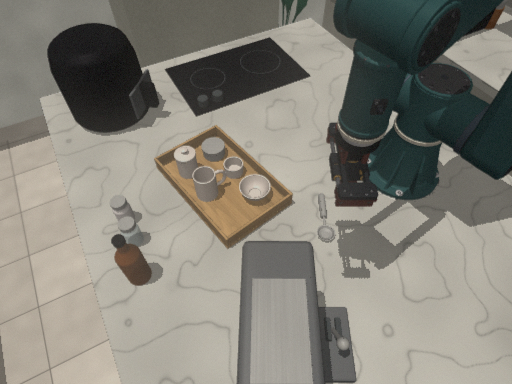

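View pics/i_top.png

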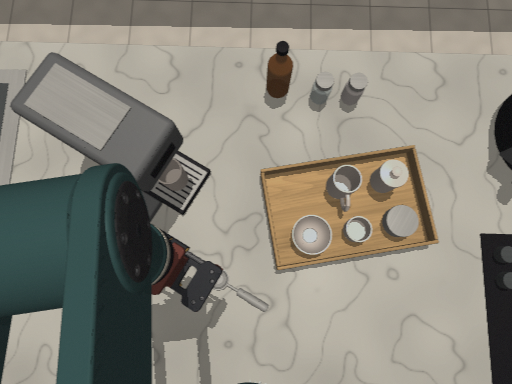

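Run:
```python
from h import *
np.set_printoptions(precision=4,suppress=True)
T=np.array([.5805,.1912]); M=lean(TH,40)
L=lambda x,z:[*(T+x*EX+.135*EY),z]
move_ptp(tcp([*(T-.2*EX),.25],M),Q(M)); print(current_clock())
c=capture("wrist"); cv2.imwrite("pics/j_wrist.png",c["image"]); W=cloud(c);z=W[...,2]
q=np.stack([(W[...,:2]-T)@EX,(W[...,:2]-T)@EY],-1); d=np.hypot(q[...,0],q[...,1])
for lo,hi in((.03,.06),(.06,.09),(.1,.115)):
  k=(d<.042)&(z>lo)&(z<hi); a=q[k]
  if len(a)>20: print("cup",lo,len(a),circ(a))
c=capture("top"); W=cloud(c);z=W[...,2];cv2.imwrite("pics/j_top.png",c["image"])
q=np.stack([(W[...,:2]-T)@EX,(W[...,:2]-T)@EY],-1)
k=(z>.10)&(z<.15)&(q[...,0]>-.06)&(q[...,0]<.16)&(abs(q[...,1]-.135)<.04); P=np.c_[q[k],z[k]]
if len(P)>10:
    s=least_squares(lambda s:np.linalg.norm(P-s,axis=1)-.013,P.mean(0)-[0,0,.01],loss='soft_l1',f_scale=.002).x; print("ball",len(P),s,"theta",np.arctan2(s[0]-.055,s[2]-.035)+.55)
```

```text
31.075
cup 0.03 621 (array([0.002 , 0.0003, 0.0293]), np.float64(0.0005809843381097351))
cup 0.06 890 (array([0.0001, 0.0002, 0.0284]), np.float64(0.0006872384516672163))
cup 0.1 621 (array([0.0001, 0.0002, 0.0286]), np.float64(0.0010135821466469514))
ball 150 [0.1074 0.1355 0.1192] theta 1.1063956868119167
```

View pics/j_wrist.png

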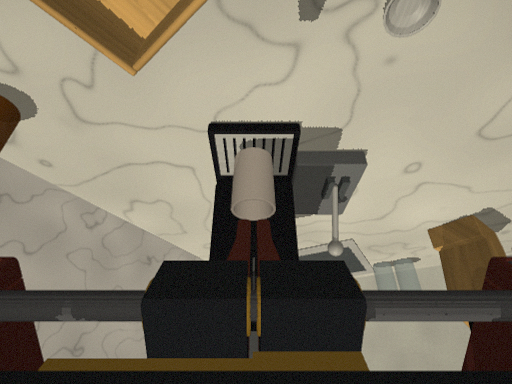

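The cup stands upright on the tray at (253,185) and the lever leans back with its ball at (335,248). The lever angle reads 1.106 rad, which is at its stop. The robot is touching nothing, so I hand in.

```bash
python3 -c "
from bench import *
close_job()"
```

```text
the job is handed in; nothing more can be done
```

The coffee is started: the plain cup stands on the drip tray under the spout, and the brew lever is all the way back. I gripped the cup with the hand leaning 40°, lifted it out of the crate, set it on the tray and let go. Only then did I push the lever, with the fingers shut, and back away. I handed the job in at about 31 s, against the 51 s limit.

- **Cup:** the wrist camera shows it upright, with its centre 0–2 mm from my tray-centre estimate. That estimate carries the cameras' own error: the scene camera reads about 4 mm off from the top and wrist cameras, so I relied on those two.
- **Lever:** it reads 1.106 rad from the top camera, 1.118 from the scene camera and 1.127 from the wrist camera; the stop is at 1.10. Four more pushes each met a firm resistance of about 10 N at the same place.
- **Crate:** the other five things look unmoved in the top and scene pictures. I did not measure them again.

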